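# Close the loaded filter cell

## Robot

A 7-joint arm with a two-finger parallel gripper is mounted at the origin on a cart in front of the work surface, level with it; the furniture and walls round the work are solid. World frame = base frame: x ahead of the robot, y to its left, z up, the work surface at z = 0. Lengths are in m, angles in rad, forces in N, time in s.
With the tool pointing down it reaches from about 0.4 to 0.875 m from the base axis. Payload 19.3 kg.
Tool frame: the origin (TCP) lies midway between the tips of the shut fingers; the grasp point (between the pads) lies 19 mm behind it; z points along the fingers, x is the direction in which the jaws open and shut, and the axes are right-handed (so a half turn about z gives the same grasp; the last joint's range is limited). The gripper opens to 85 mm and grips with 20 to 120 N. Pads are 22 mm wide; open, the fingers measure 114 mm over their backs; the gripper's body (76 mm by 85 mm) begins 54 mm behind the grasp point. The pads swing forward as they close: fully open they stand 13 mm farther back than shut.
Start: joints at [1.243, 0.521, -0.036, 1.599, 0.021, 1.021, -0.113], TCP at [0.159, -0.604, 0.231] pointing down, gripper open.
Joint ranges: [-2.91, 2.91], [-0.3, 2.13], [-1.5, 1.42], [0.17, 2.43], [-1.26, 4.41], [0.16, 1.93], [-2.52, 2.52]. Speed limits (rad/s): [1.89, 1.89, 2.39, 2.39, 3.01, 3.01, 3.01].

## Interface

Orientations are given as [roll, pitch, yaw] about the fixed x, y, z axes, in that order (R = Rz(yaw) Ry(pitch) Rx(roll)).
In Python, from rig import arm, capture, boxes_of gives the robot as it stands.
- The arm moves only by the tool play_rows, never from a script. Its argument "steps" is a list that holds one entry, the list of rows, each a list of 7 numbers: the opening, from -1 (shut) to 1 (fully open), then the shift along the world's x, y, z in cm, then the turn, a rotation vector about the world's x, y, z in degrees. In form: [[[gripper, tx, ty, tz, rx, ry, rz], ...]]. A call has 1 to 12 rows; each row is the pose to reach, as a shift and turn from the pose measured when the call began; what a row does not reach only later rows make up. A row lasts 1/8 s, in which the tool goes at most 62.5 mm and 10.7 degrees, less where a joint would pass 70% of its speed; a pose out of reach is approached as far as the arm can. A call with a gripper value outside its range is refused whole. The fingers move at their own pace and stop on an object; "force" is the grip in N (left out, the last holds). Time passes only in rows, so rows that repeat a pose let the fingers close. It gives the time, the measured TCP pose, the force and the opening at its end, in the units of the state.
- arm.state(): the state, without advancing time (a new reading comes with each control period).
- capture(name): name is "side" or "top"; returns a dict with "img" (420x560x3 uint8, red, green, blue), "mtx" (3x3 intrinsics, pixels), "cam_to_world" (4x4, takes a point from camera to world coordinates). Camera axes: x right, y up, looking along -z (the intrinsics and any distortion apply to the point x, -y, -z); pixel columns grow to the right and rows downward; lengths in m; the calibration is good to about 2 mm. A picture is of the moment at which its call begins. There is no depth.
- arm.job_done(): hands the job in, once; it reports no verdict.
Trained networks look in a picture, given as the dict that the camera call returned (one of the last four; its "shot" number tells which), for a name from the list of things; names that differ only in an ending like _2 or _b are one class to them, and where a whole thing is asked for, a point or a joint stands for the part that bears it (a point fixed in the world has none). Each returns a list of dicts, best first, with "conf" (0 to 1); they miss things now and then, are a little off and sometimes report something else, mostly with a low value. They report only what shows in the picture. A call takes as long as a camera call. They do not tell look-alikes from the thing itself.
- boxes_of(picture, query): "location" ([x, y, z] in m, in the coordinates of the camera as it stood for that picture, good to about 4 mm: the middle of the surface that is visible of it).
The state is a dict: "time": time; "qpos": joint angles; "qvel": joint speeds; "effort": joint torques, N m; "eef_pos": TCP position; "eef_rot": TCP orientation; "wrist_force": force on the tool from outside, world axes, zero at the start; "torque": the same for the moment, N m; "gripper_width": finger opening in m.
Only numpy, scipy, OpenCV 4.12 (cv2) and the standard library are available. Lean on these libraries where they do the work, as an engineer would, in place of code of your own. Each camera call takes 0.05 s, during which the arm holds its last target.

## Task

Two filter cells with blue knurled collars stand on the bench, but only one is loaded: look for the white membrane through the collar's window. Without lifting the loaded cell's collar off, grip it and turn it while feeling downward until its hidden keyways drop over the pins, then push it fully home against the spring ring and finish there, still gripping it and holding it pushed down. Leave the empty cell's collar and the other things on the bench alone.

Things in the scene. Friction and masses are not known exactly. Their poses are not given: they have to be found in the camera images.
- cell_a: filter cell at the robot's left, fixed to the bench: grey base plate 88x88x12 mm, aluminium body 66 mm across up to z=39 mm, over it a brass spring ring 62 mm across (top at 44 mm) round a steel spigot. Origin: centre of the underside, on the bench; z up is the cell's axis; an outlet barb points along +x.
- collar_a: loose blue knurled collar on cell a: ring 56 mm across outside (57 over the knurls), 36 mm high, about 0.12 kg; top face 4 mm thick with a window 25 mm wide. Origin: centre of its lower edge; z up. 1.5 mm loose round the spigot. Four keyways (10 mm wide, open below, hidden inside) along its own +-x, +-y. At the start it rests on the pins: lower edge 50.5 mm, top 86.5 mm above the bench.
- spigot_a (a point): centre of the flat top of cell a's spigot (32 mm across), 72.5 mm above the bench, on the axis. Four round pins, 5 mm thick, a quarter turn apart, stick out of the spigot to radius 21.5 mm, centred 60 mm above the bench, hidden under the collar; their angle differs each time and is not given by any frame.
- collar_top_a (a point): centre of collar a's top face (36 mm above its lower edge). From its start a turn of 0.25 to 1.35 rad, either way, meets the pins (to about 0.1 rad): it can then go 6.5 mm down freely (by its weight or a light push) to the spring ring, and 3.5 mm more against the ring until its top face stops on the spigot. That is home: lower edge 40.5 mm, top 76.5 mm above the bench.
- ring_a (a joint): travel of the brass spring ring of cell a in m: 0 up (untouched), grows downward, 0.0035 when the collar is home. It pushes up with about 5 N at 0 and 8.5 N at 0.0035, and lifts the collar again when let go.
- cell_b: filter cell at the robot's right, fixed to the bench: grey base plate 88x88x12 mm, aluminium body 66 mm across up to z=39 mm, over it a brass spring ring 62 mm across (top at 44 mm) round a steel spigot. Origin: centre of the underside, on the bench; z up is the cell's axis; an outlet barb points along +x.
- collar_b: loose blue knurled collar on cell b: ring 56 mm across outside (57 over the knurls), 36 mm high, about 0.12 kg; top face 4 mm thick with a window 25 mm wide. Origin: centre of its lower edge; z up. 1.5 mm loose round the spigot. Four keyways (10 mm wide, open below, hidden inside) along its own +-x, +-y. At the start it rests on the pins: lower edge 50.5 mm, top 86.5 mm above the bench.
- spigot_b (a point): centre of the flat top of cell b's spigot (32 mm across), 72.5 mm above the bench, on the axis. Four round pins, 5 mm thick, a quarter turn apart, stick out of the spigot to radius 21.5 mm, centred 60 mm above the bench, hidden under the collar; their angle differs each time and is not given by any frame.
- collar_top_b (a point): centre of collar b's top face (36 mm above its lower edge). From its start a turn of 0.25 to 1.35 rad, either way, meets the pins (to about 0.1 rad): it can then go 6.5 mm down freely (by its weight or a light push) to the spring ring, and 3.5 mm more against the ring until its top face stops on the spigot. That is home: lower edge 40.5 mm, top 76.5 mm above the bench.
- ring_b (a joint): travel of the brass spring ring of cell b in m: 0 up (untouched), grows downward, 0.0035 when the collar is home. It pushes up with about 5 N at 0 and 8.5 N at 0.0035, and lifts the collar again when let go.
- membrane: white membrane disc, 29 mm across, fixed flat on the spigot top (72.5 mm high) of one of the two cells, which one varies; seen from above through the collar's window. Origin: its centre, on the cell's axis.
- reagent_bottle: bystander: small white dropper bottle with a blue cap, 25x26x74 mm, standing; origin at the centre of its underside
- timer: bystander: small lab timer with three buttons, 66x64x19 mm; origin at the centre of its underside
Mind the look-alikes: they are no part of the job. Leave any green look-alike of the collar_a alone.

How it is judged:
On the way:
1. the loaded cell's collar has dropped over its pins (at least 5 mm) (((horizontal distance between membrane and cell_a below 0.02 m and z of collar_a in the frame of cell_a below 0.0455 m and horizontal distance between collar_a and cell_a below 0.004 m) or (horizontal distance between membrane and cell_b below 0.02 m and z of collar_b in the frame of cell_b below 0.0455 m and horizontal distance between collar_b and cell_b below 0.004 m))), for 0.2 s.
At the end, for the whole second after the job is handed in: Loaded cell's collar home: lower edge under 42.5 mm above the bench, within 4 mm of the axis and 0.08 rad of level, at rest, its ring pressed over 2.2 mm, fingers bearing on it with over 2 N; the other collar within 8 mm of its start, its ring less than 1.5 mm down (((horizontal distance between membrane and cell_a below 0.02 m and z of collar_a in the frame of cell_a below 0.0425 m and horizontal distance between collar_a and cell_a below 0.004 m and angle between collar_a's own z axis and vertical below 0.08 rad and value of joint ring_a above 0.0022 m and linear speed of collar_a below 0.01 m/s and contact force between the fingers and collar_a above 2 N and distance of collar_b from where it was at the start of the episode below 0.008 m and value of joint ring_b below 0.0015 m) or (horizontal distance between membrane and cell_b below 0.02 m and z of collar_b in the frame of cell_b below 0.0425 m and horizontal distance between collar_b and cell_b below 0.004 m and angle between collar_b's own z axis and vertical below 0.08 rad and value of joint ring_b above 0.0022 m and linear speed of collar_b below 0.01 m/s and contact force between the fingers and collar_b above 2 N and distance of collar_a from where it was at the start of the episode below 0.008 m and value of joint ring_a below 0.0015 m))); the arm keeps its last pose, push and grip.
It fails at once if the collar of the empty cell (the one without the white membrane) is moved by more than 8 mm ((horizontal distance between membrane and cell_a below 0.02 m and distance of collar_b from where it was at the start of the episode above 0.008 m) or (horizontal distance between membrane and cell_b below 0.02 m and distance of collar_a from where it was at the start of the episode above 0.008 m)).
It fails at once if the collar is lifted off its cell (z of collar_a in the frame of cell_a above 0.085 m or z of collar_b in the frame of cell_b above 0.085 m).
It fails at once if the dropper bottle is pushed more than 25 mm (distance of reagent_bottle from where it was at the start of the episode above 0.025 m).
It fails at once if the timer is pushed more than 25 mm (distance of timer from where it was at the start of the episode above 0.025 m).
It also fails if it takes over 42 s, if anything falls off the work surface, if the arm or the gripper's body presses on something with over 40 N, if the wrist force passes 120 N, or if a joint passes its speed limit or range.

## Working session

There is one attempt and no reset: what is moved stays moved. The work goes in short steps, Python scripts to look and compute and a tool call to move; the robot and the scene stay as the last step left them, time stands still between calls to the robot, and variables do not carry over. Pictures are saved under pics/ and viewed, and the job is handed in when it is done.

Besides the shell and the picture viewer there is one more tool, called after ">>>" by a JSON object that holds its "api" and its "payload", one argument or row to a line. play_rows: Moves the arm, as the interface text tells. Its arguments: {"type":"object","properties":{"steps":{"type":"array"},"force":{"type":"number"}},"required":["steps"]}

```bash
mkdir -p pics; ls; cat > h.py <<'E'
import numpy as np, cv2
from rig import arm, capture, boxes_of
def w(p,loc):
    return (p["cam_to_world"]@np.r_[loc,1])[:3]
def save(p,n): cv2.imwrite(f"pics/{n}.png",p["img"][:,:,::-1])
E
python3 - <<'E'
from h import *
np.set_printoptions(precision=4,suppress=True)
print(arm.state())
for c in ["top","side"]:
    p=capture(c); save(p,c+"0")
    print(c,p["mtx"].tolist(),p["cam_to_world"].round(3).tolist())
    for q in ["cell_a","collar_a","membrane","reagent_bottle","timer","ring_a"]:
        for d in boxes_of(p,q): print(q,round(d["conf"],2),w(p,d["location"]))
E
```

```text
pics
{'time': 0.0, 'qpos': array([ 1.2428,  0.522 , -0.0363,  1.6   ,  0.0212,  1.0211, -0.1128]), 'qvel': array([ 0.0009,  0.0007,  0.0013, -0.0012,  0.0003,  0.0017, -0.0006]), 'effort': array([  0.    , -92.7099,   1.9797, -36.9923,   0.0177,   0.0082,
         0.0001]), 'eef_pos': array([ 0.1592, -0.604 ,  0.2307]), 'eef_rot': array([ 3.1415,  0.0011, -1.3129]), 'wrist_force': array([0.356 , 0.6796, 0.5107]), 'torque': array([-0.0025,  0.0159,  0.0418]), 'gripper_width': 0.08533829452632286}
top [[409.9212650285782, 0.0, 279.8200539057356], [0.0, 409.9212650285782, 213.34628066763725], [0.0, 0.0, 1.0]] [[0.012, 0.99, -0.139, 0.393], [-1.0, 0.013, 0.009, 0.078], [0.011, 0.139, 0.99, 0.923], [0.0, 0.0, 0.0, 1.0]]
cell_a 0.96 [ 0.4795 -0.1093  0.0098]
cell_a 0.68 [0.4586 0.1602 0.0087]
collar_a 0.94 [ 0.4891 -0.1212  0.0871]
collar_a 0.89 [0.473  0.1758 0.0849]
collar_a 0.81 [0.3463 0.1446 0.0331]
collar_a 0.81 [0.486  0.0641 0.0346]
collar_a 0.58 [0.5834 0.1453 0.0318]
collar_a 0.53 [0.7022 0.0129 0.0106]
membrane 0.67 [ 0.4886 -0.124   0.0764]
reagent_bottle 0.51 [0.4495 0.2968 0.0377]
timer 0.92 [0.7007 0.0102 0.0101]
ring_a 0.43 [ 0.4774 -0.1064  0.0424]
side [[394.4866474515864, 0.0, 283.44540890018254], [0.0, 394.4866474515864, 210.5457587099361], [0.0, 0.0, 1.0]] [[-0.995, -0.07, 0.072, 0.579], [0.099, -0.618, 0.78, 0.764], [-0.01, 0.783, 0.622, 0.626], [0.0, 0.0, 0.0, 1.0]]
cell_a 0.97 [ 0.4947 -0.1027  0.0137]
cell_a 0.9 [0.4854 0.1998 0.0113]
collar_a 0.9 [0.591  0.1577 0.028 ]
collar_a 0.78 [0.4892 0.0695 0.0365]
collar_a 0.77 [0.3564 0.1645 0.0281]
collar_a 0.72 [ 0.4892 -0.1114  0.0753]
collar_a 0.55 [0.4794 0.185  0.087 ]
timer 0.91 [0.6988 0.0189 0.0142]
ring_a 0.67 [0.4901 0.2038 0.0148]
ring_a 0.42 [0.4784 0.1959 0.045 ]
ring_a 0.42 [ 0.4884 -0.1108  0.044 ]
ring_a 0.38 [ 0.4895 -0.1105  0.0817]
```

View pics/top0.png

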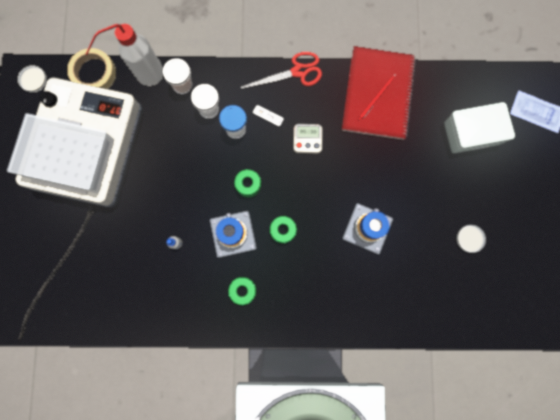

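View pics/side0.png

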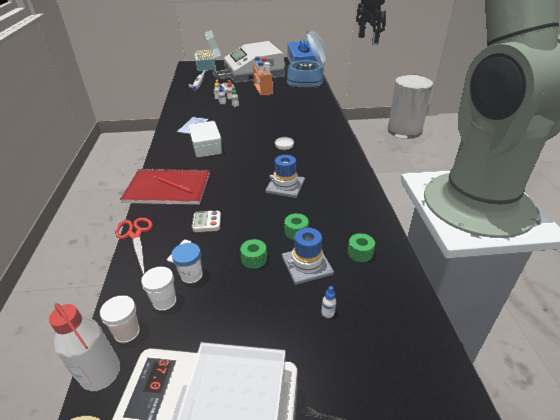

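The top view shows a white disc in the right collar's window at about (375,226). The left collar at (231,232) has a dark window, so cell b is the loaded one. The three green rings are look-alikes. Next I'll refine the axis of cell b.

```bash
cat >> h.py <<'E'
def proj(p,X):
    T=np.linalg.inv(p["cam_to_world"]); c=(T@np.r_[X,1])[:3]; c=c*[1,-1,-1]
    u=p["mtx"]@c; return u[:2]/u[2]
def ray_z(p,uv,z):
    d=np.linalg.inv(p["mtx"])@np.r_[uv,1]; d=d*[1,-1,-1]
    R=p["cam_to_world"]; d=R[:3,:3]@d; o=R[:3,3]
    return o+d*(z-o[2])/d[2]
E
python3 - <<'E'
from h import *
np.set_printoptions(precision=4,suppress=True)
t=capture("top"); s=capture("side")
def m(img,lo,hi,box):
    x0,y0,x1,y1=box; hsv=cv2.cvtColor(img,cv2.COLOR_RGB2HSV)[y0:y1,x0:x1]
    k=cv2.inRange(hsv,lo,hi); n,l,st,c=cv2.connectedComponentsWithStats(k); i=1+np.argmax(st[1:,4]); return c[i]+[x0,y0],st[i]
# membrane white
c,st=m(t["img"],(0,0,190),(180,70,255),(360,212,390,240)); print("mem",c,st,ray_z(t,c,.0725))
c,st=m(t["img"],(100,120,60),(130,255,255),(350,200,395,250)); print("blue",c,st)
def up(p,b,n):
    x0,y0,x1,y1=b; cv2.imwrite(f"pics/{n}.png",cv2.resize(p["img"][y0:y1,x0:x1,::-1],None,fx=9,fy=9,interpolation=cv2.INTER_CUBIC))
up(t,(335,195,405,260),"tz"); up(s,(250,140,320,205),"sz")
for p in (t,s):
  # fitting cylinder outline: blue mask vs model silhouette
  import scipy.optimize as so
  hsv=cv2.cvtColor(p["img"],cv2.COLOR_RGB2HSV); k=cv2.inRange(hsv,(100,120,50),(130,255,255))
  c0=proj(p,[.488,-.12,.07]).astype(int); mask=np.zeros_like(k); 
  mask[c0[1]-22:c0[1]+22,c0[0]-22:c0[0]+22]=k[c0[1]-22:c0[1]+22,c0[0]-22:c0[0]+22]
  pts=cv2.findNonZero(mask); h=cv2.convexHull(pts)
  mk=cv2.fillConvexPoly(np.zeros_like(k),h,255)
  a=np.linspace(0,2*np.pi,40)
  def sil(x,y):
    P=np.array([proj(p,[x+.028*np.cos(i),y+.028*np.sin(i),z]) for i in a for z in (.0505,.0865)],np.float32)
    H=cv2.convexHull(P); return cv2.fillConvexPoly(np.zeros_like(k),np.round(H*16).astype(int),255,shift=4)
  best=max(((lambda S:(np.logical_and(S,mk).sum()/np.logical_or(S,mk).sum(),x,y))(sil(x,y)) for x in np.arange(.472,.505,.001) for y in np.arange(-.136,-.1,.001)))
  print(best)
E
```

```text
mem [374.6909 224.7   ] [  9   7  12  12 110] [ 0.4916 -0.1285  0.0725]
blue [374.9864 224.8416] [ 11  12  29  26 442]
(np.float64(0.84593837535014), np.float64(0.489), np.float64(-0.129))
(np.float64(0.8837719298245614), np.float64(0.491), np.float64(-0.134))
```

View pics/tz.png

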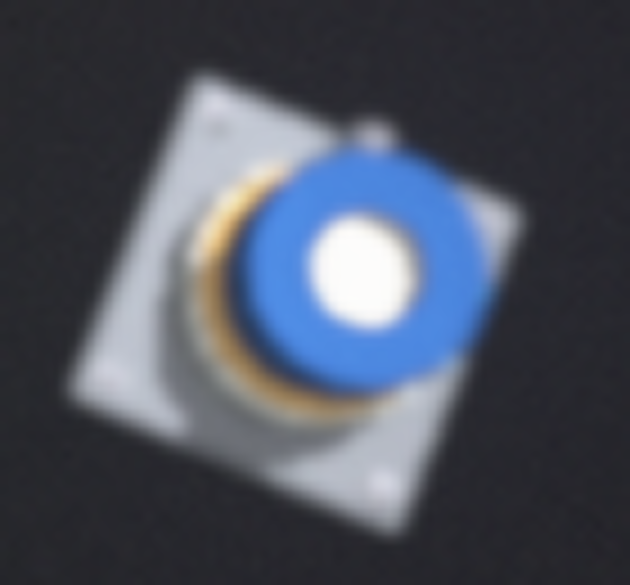

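View pics/sz.png

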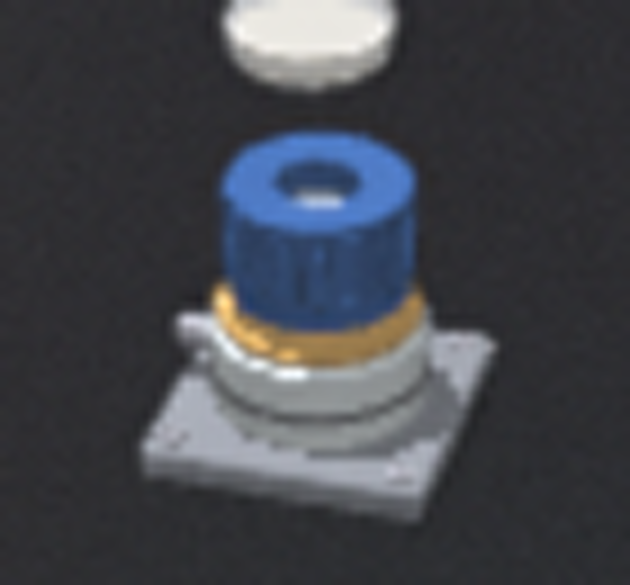

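```bash

python3 - <<'E'
from h import *
np.set_printoptions(precision=4,suppress=True)
t=capture("top"); s=capture("side")
Z=lambda b,u:(np.array(u)+.5)/9-.5+b
T=np.array([335,195]);S=np.array([250,140])
print("plate top",ray_z(t,Z(T,np.mean([(200,70),(525,210),(400,535),(70,395)],0)),.011))
print("collar top",ray_z(t,Z(T,(367,266)),.0865))
print("mem thru",ray_z(t,Z(T,(362,271)),.08))
print("plate side",ray_z(s,Z(S,np.mean([(145,455),(420,500),(495,343),(200,318)],0)),.012))
print("collar side",ray_z(s,Z(S,(319,180)),.0865))
c=np.array([ray_z(t,Z(T,u),.012) for u in [(200,70),(525,210),(400,535),(70,395)]]);print(c, [np.linalg.norm(c[i]-c[i-1]) for i in range(4)])
# TCP check
print(proj(s,arm.state()["eef_pos"]),proj(t,arm.state()["eef_pos"]))
E
```

```text
plate top [ 0.4907 -0.1277  0.011 ]
collar top [ 0.4912 -0.1265  0.0865]
mem thru [ 0.4908 -0.1269  0.08  ]
plate side [ 0.4939 -0.1201  0.012 ]
collar side [ 0.4914 -0.1268  0.0865]
[[ 0.5489 -0.1037  0.012 ]
 [ 0.5145 -0.1845  0.012 ]
 [ 0.4332 -0.1515  0.012 ]
 [ 0.4668 -0.0703  0.012 ]] [np.float64(0.08863620887566756), np.float64(0.0878513966053582), np.float64(0.08775701690076249), np.float64(0.08787304143465147)]
[367.3846  44.3494] [697.914  423.0333]
```

>>> {"api": "play_rows", "payload": {
  "steps": [
    [[1, 2.8, 4, 0, 0, 0, 5], [1, 5.5, 8, 0, 0, 0, 10], [1, 8.3, 12, 0, 0, 0, 15], [1, 11, 16, 0, 0, 0, 20], [1, 14, 20, 0, 0, 0, 25], [1, 16.6, 24, 0, 0, 0, 30], [1, 19.4, 28, 0, 0, 0, 35], [1, 22, 32, 0, 0, 0, 40], [1, 25, 36, 0, 0, 0, 45], [1, 28, 40, 0, 0, 0, 50], [1, 30.5, 44, 0, 0, 0, 55], [1, 33.2, 47.7, 0, 0, 0, 60]]
  ],
  "force": 60
}}

```text
time: 2.4
eef_pos: [0.492, -0.1259, 0.2315]
eef_rot: [3.141, -0.0, -0.263]
wrist_force: [1.1, -0.8, 0.1]
gripper_width: 0.0853
```

>>> {"api": "play_rows", "payload": {
  "steps": [
    [[1, -0.1, -0.1, -5, 0, 0, 0], [1, -0.1, -0.1, -9, 0, 0, 0], [1, -0.1, -0.1, -11.5, 0, 0, 0], [1, -0.1, -0.1, -12.5, 0, 0, 0], [1, -0.1, -0.1, -12.5, 0, 0, 0]]
  ]
}}

```text
time: 3.02
eef_pos: [0.4911, -0.1269, 0.1066]
eef_rot: [3.141, -0.0, -0.263]
wrist_force: [0.1, -0.2, 0.5]
gripper_width: 0.0854
```

```bash

python3 - <<'E'
from h import *
np.set_printoptions(precision=4,suppress=True)
s=capture("side");t=capture("top");print(arm.state())
def up(p,c,n,r=40):
    x,y=c; cv2.imwrite(f"pics/{n}.png",cv2.resize(p["img"][y-r:y+r,x-r:x+r,::-1],None,fx=7,fy=7,interpolation=cv2.INTER_CUBIC))
up(s,(285,165),"s1");up(t,(372,226),"t1")
E
```

```text
{'time': 3.125, 'qpos': array([ 0.4353,  0.5421, -0.3972,  1.9971,  0.3311,  0.6627, -0.437 ]), 'qvel': array([ 0.0005, -0.0084,  0.0007,  0.0012,  0.0015, -0.0017, -0.0008]), 'effort': array([ -0.2282, -79.785 ,  -5.102 , -24.9291,   0.0375,  -0.0338,
        -0.0195]), 'eef_pos': array([ 0.4916, -0.1271,  0.1074]), 'eef_rot': array([ 3.1415, -0.0017, -0.2631]), 'wrist_force': array([-0.1342, -0.1278,  0.5596]), 'torque': array([-0.0091, -0.0394,  0.0243]), 'gripper_width': 0.08522547616884728}
```

View pics/s1.png

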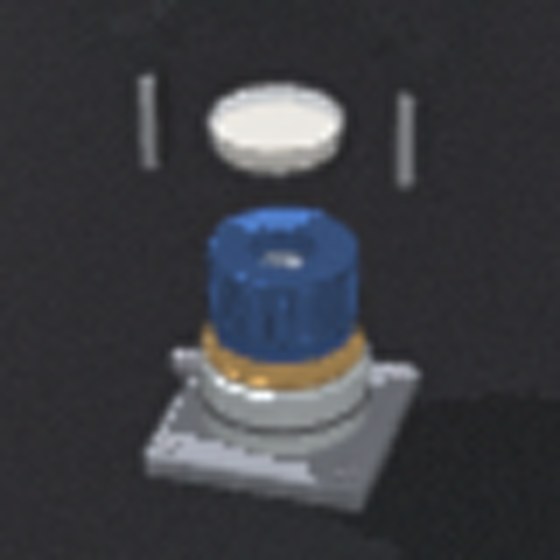

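View pics/t1.png

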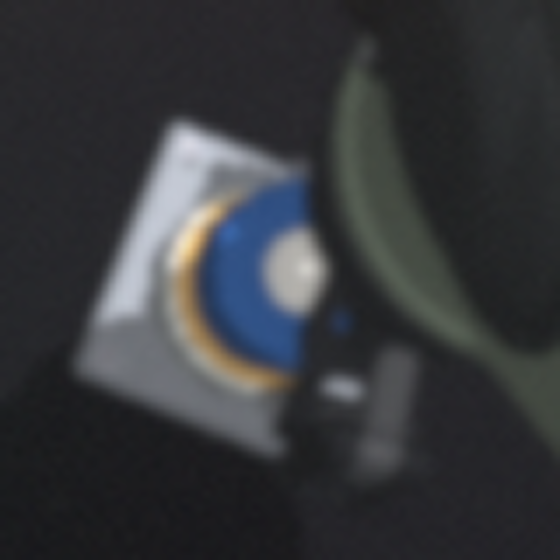

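```bash

python3 - <<'E'
from h import *
s=capture("side")
for u in [(150,168),(405,187),(150,75),(405,93)]:
    uv=(np.array(u)+.5)/7-.5+[245,125]; a=ray_z(s,uv,.0);b=ray_z(s,uv,.2)
    # jaw line plane: through TCP, containing jaw axis & z
    n=np.array([np.sin(.263),np.cos(.263),0]); o=np.array([.4916,-.1271,0])
    k=n@(o-a)/(n@(b-a)); P=a+k*(b-a); print(P.round(4), ((P-o)@[np.cos(.263),-np.sin(.263),0]).round(4))
E
```

```text
[ 0.5395 -0.14    0.115 ] 0.0496
[ 0.4475 -0.1152  0.1149] -0.0457
[ 0.5381 -0.1396  0.1534] 0.0481
[ 0.4482 -0.1154  0.1533] -0.045
```

>>> {"api": "play_rows", "payload": {
  "steps": [
    [[1, 0, 0, -2.5, 0, 0, 0], [1, 0, 0, -4.5, 0, 0, 0], [1, 0, 0, -5.7, 0, 0, 0], [1, 0, 0, -5.7, 0, 0, 0]]
  ]
}}

```text
time: 3.68
eef_pos: [0.4916, -0.1271, 0.0505]
eef_rot: [3.141, -0.002, -0.263]
wrist_force: [-0.4, -0.1, -0.9]
gripper_width: 0.0851
```

>>> {"api": "play_rows", "payload": {
  "steps": [
    [[-1, 0, 0, 0, 0, 0, 0], [-1, 0, 0, 0, 0, 0, 0], [-1, 0, 0, 0, 0, 0, 0], [-1, 0, 0, 0, 0, 0, 0], [-1, 0, 0, 0, 0, 0, 0], [-1, 0, 0, 0, 0, 0, 0]]
  ],
  "force": 60
}}

```text
time: 4.42
eef_pos: [0.4924, -0.1273, 0.0515]
eef_rot: [3.141, -0.004, -0.263]
wrist_force: [-0.2, -0.5, 9.1]
gripper_width: 0.0551
```

```bash

python3 - <<'E'
from h import *
np.set_printoptions(precision=4,suppress=True)
s=capture("side");print(arm.state())
def up(p,c,n,r=40):
    x,y=c; cv2.imwrite(f"pics/{n}.png",cv2.resize(p["img"][y-r:y+r,x-r:x+r,::-1],None,fx=7,fy=7,interpolation=cv2.INTER_CUBIC))
up(s,(285,165),"s2")
E
```

```text
{'time': 4.475, 'qpos': array([ 0.3913,  0.6359, -0.3421,  2.023 ,  0.3977,  0.5425, -0.4955]), 'qvel': array([ 0.0022,  0.0005,  0.0011, -0.0008, -0.0012,  0.0008, -0.001 ]), 'effort': array([ -0.0874, -81.6722,  -4.3372, -19.0181,  -0.0867,  -0.0441,
        -0.0563]), 'eef_pos': array([ 0.4924, -0.1273,  0.0515]), 'eef_rot': array([ 3.1414, -0.0037, -0.2631]), 'wrist_force': array([ 0.072 , -0.4582,  9.2497]), 'torque': array([-0.0333,  0.0488,  0.0055]), 'gripper_width': 0.05451843568276157}
```

View pics/s2.png

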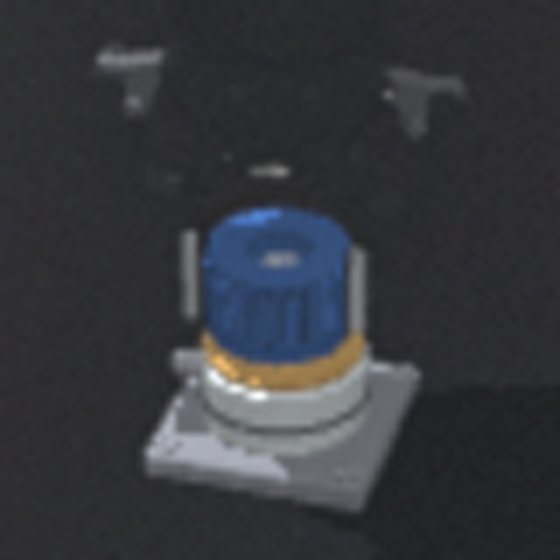

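>>> {"api": "play_rows", "payload": {
  "steps": [
    [[-1, 0, 0, -0.12, 0, 0, 3], [-1, 0, 0, -0.12, 0, 0, 6], [-1, 0, 0, -0.12, 0, 0, 9], [-1, 0, 0, -0.12, 0, 0, 12], [-1, 0, 0, -0.12, 0, 0, 15]]
  ]
}}

```text
time: 5.1
eef_pos: [0.4923, -0.1268, 0.051]
eef_rot: [-3.142, -0.004, 0.001]
wrist_force: [-3.7, 3.9, 5.1]
gripper_width: 0.0547
```

```bash
cat >> h.py <<'E'
def up(p,c,n,r=40):
    x,y=c; cv2.imwrite(f"pics/{n}.png",cv2.resize(p["img"][y-r:y+r,x-r:x+r,::-1],None,fx=7,fy=7,interpolation=cv2.INTER_CUBIC))
E
python3 - <<'E'
from h import *
np.set_printoptions(precision=4,suppress=True)
s=capture("side");print(arm.state())
up(s,(285,165),"s3")
E
```

```text
{'time': 5.15, 'qpos': array([ 0.4427,  0.6466, -0.4118,  2.0212,  0.4692,  0.5619, -0.2937]), 'qvel': array([-0.0068, -0.0025,  0.0176,  0.0007, -0.0133, -0.0038, -0.0526]), 'effort': array([ -0.0286, -84.8079,  -5.2407, -22.7345,   0.2356,  -1.2197,
        -0.9421]), 'eef_pos': array([ 0.4922, -0.127 ,  0.0509]), 'eef_rot': array([ 3.1414, -0.0035,  0.0035]), 'wrist_force': array([-4.5085,  1.7131,  6.3298]), 'torque': array([0.5113, 0.9584, 0.1097]), 'gripper_width': 0.05486347231375648}
```

View pics/s3.png

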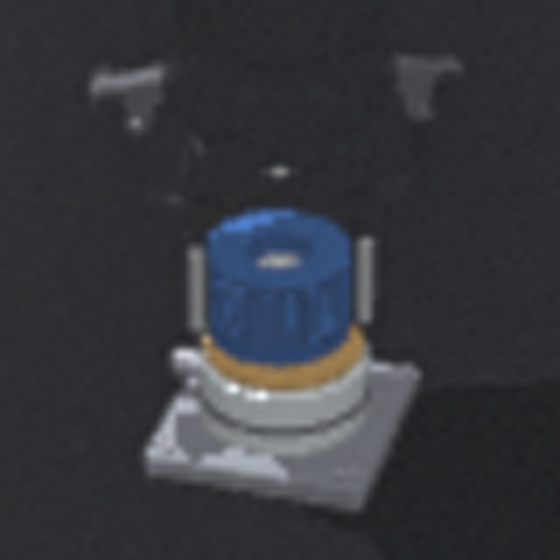

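>>> {"api": "play_rows", "payload": {
  "steps": [
    [[-1, 0, 0, -0.1, 0, 0, 3], [-1, 0, 0, -0.1, 0, 0, 6], [-1, 0, 0, -0.1, 0, 0, 9], [-1, 0, 0, -0.1, 0, 0, 12]]
  ]
}}

```text
time: 5.65
eef_pos: [0.4921, -0.1271, 0.0502]
eef_rot: [3.141, -0.003, 0.214]
wrist_force: [-0.4, 0.7, -1.6]
gripper_width: 0.0547
```

>>> {"api": "play_rows", "payload": {
  "steps": [
    [[-1, 0, 0, -0.12, 0, 0, 3], [-1, 0, 0, -0.12, 0, 0, 6], [-1, 0, 0, -0.12, 0, 0, 9], [-1, 0, 0, -0.12, 0, 0, 12]]
  ]
}}

```text
time: 6.15
eef_pos: [0.4912, -0.127, 0.0493]
eef_rot: [-3.142, -0.002, 0.425]
wrist_force: [-7.2, 3.4, 2.9]
gripper_width: 0.0552
```

```bash

python3 - <<'E'
from h import *
np.set_printoptions(precision=4,suppress=True)
s=capture("side");print(arm.state())
up(s,(285,165),"s4")
E
```

```text
{'time': 6.2, 'qpos': array([ 0.5221,  0.6693, -0.5198,  2.0184,  0.5764,  0.5989,  0.0363]), 'qvel': array([-0.0086, -0.0029,  0.0125, -0.0008, -0.0163, -0.0082, -0.0578]), 'effort': array([ -0.0708, -86.9988,  -8.2616, -24.1559,   0.747 ,  -1.4581,
        -0.6717]), 'eef_pos': array([ 0.4912, -0.127 ,  0.0493]), 'eef_rot': array([-3.1415, -0.0019,  0.4282]), 'wrist_force': array([-5.3671,  2.6915,  2.5803]), 'torque': array([ 0.4151,  1.1305, -0.168 ]), 'gripper_width': 0.0547291303969558}
```

View pics/s4.png

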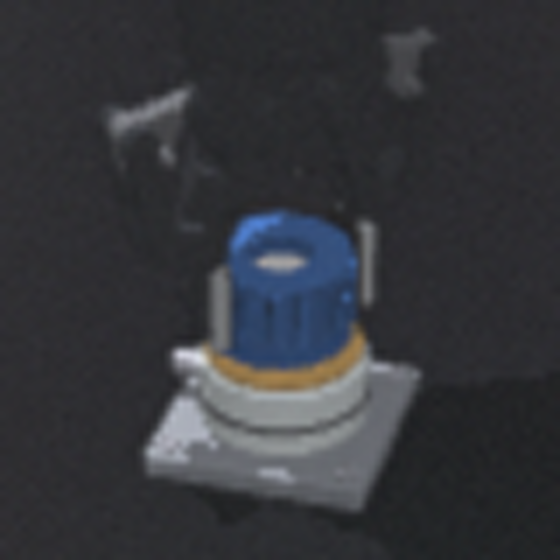

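>>> {"api": "play_rows", "payload": {
  "steps": [
    [[-1, 0, 0, -0.15, 0, 0, 0], [-1, 0, 0, -0.3, 0, 0, 0], [-1, 0, 0, -0.3, 0, 0, 0]]
  ]
}}

```text
time: 6.58
eef_pos: [0.4906, -0.1272, 0.0464]
eef_rot: [-3.141, -0.001, 0.428]
wrist_force: [-4.4, 1.8, -1.6]
gripper_width: 0.0549
```

```bash

python3 - <<'E'
from h import *
np.set_printoptions(precision=4,suppress=True)
s=capture("side");print(arm.state())
up(s,(285,165),"s5")
E
```

```text
{'time': 6.625, 'qpos': array([ 0.5191,  0.6737, -0.5155,  2.02  ,  0.5807,  0.5937,  0.0322]), 'qvel': array([ 0.0001,  0.0022, -0.0014, -0.0007,  0.0029, -0.0012, -0.0002]), 'effort': array([ -0.2722, -88.2234,  -9.4479, -23.8296,   0.6972,  -1.2788,
         0.1708]), 'eef_pos': array([ 0.4906, -0.1272,  0.0464]), 'eef_rot': array([-3.1414, -0.0009,  0.4279]), 'wrist_force': array([-6.0396,  0.8142, -0.9095]), 'torque': array([ 0.2525,  1.0142, -0.1861]), 'gripper_width': 0.05510896082629201}
```

View pics/s5.png

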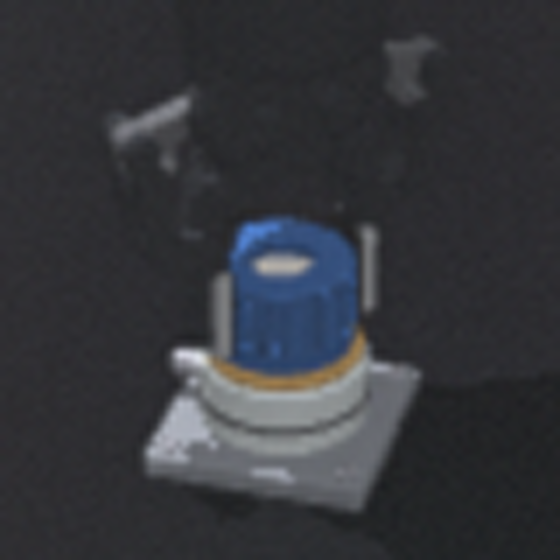

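>>> {"api": "play_rows", "payload": {
  "steps": [
    [[-1, -0.05, 0, -0.15, 0, 0, 0], [-1, -0.05, 0, -0.3, 0, 0, 0], [-1, -0.05, 0, -0.4, 0, 0, 0], [-1, -0.05, 0, -0.5, 0, 0, 0], [-1, -0.05, 0, -0.5, 0, 0, 0]]
  ]
}}

```text
time: 7.25
eef_pos: [0.4904, -0.1271, 0.0418]
eef_rot: [3.141, -0.002, 0.428]
wrist_force: [-4.2, 1.5, 8.2]
gripper_width: 0.0547
```

```bash

python3 - <<'E'
from h import *
np.set_printoptions(precision=4,suppress=True)
s=capture("side");print(arm.state())
up(s,(285,165),"s6")
E
```

```text
{'time': 7.3, 'qpos': array([ 0.5139,  0.6807, -0.5084,  2.0226,  0.5889,  0.5832,  0.0249]), 'qvel': array([ 0.0013, -0.0004,  0.0008,  0.0002,  0.0003, -0.0002,  0.0012]), 'effort': array([  0.0487, -83.6157,  -8.1245, -20.9714,   0.6166,  -1.0276,
         0.1509]), 'eef_pos': array([ 0.4904, -0.1272,  0.0418]), 'eef_rot': array([ 3.1413, -0.0016,  0.4279]), 'wrist_force': array([-3.9263,  1.3104,  9.2584]), 'torque': array([ 0.1996,  0.888 , -0.1108]), 'gripper_width': 0.05474506298813483}
```

View pics/s6.png

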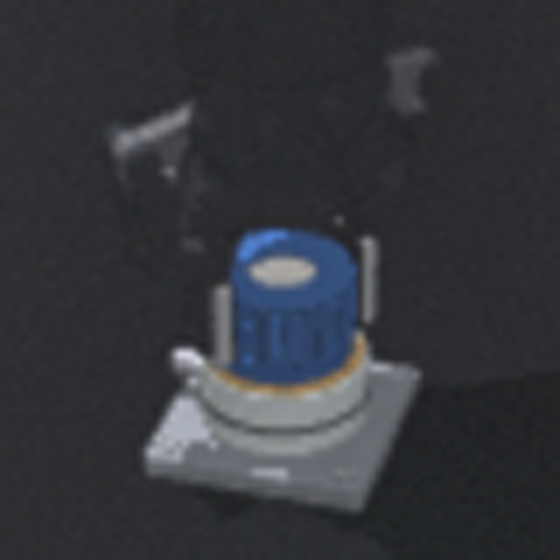

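>>> {"api": "play_rows", "payload": {
  "steps": [
    [[-1, 0, 0, -0.1, 0, 0, 0], [-1, 0, 0, -0.2, 0, 0, 0], [-1, 0, 0, -0.3, 0, 0, 0], [-1, 0, 0, -0.3, 0, 0, 0]]
  ]
}}

```text
time: 7.8
eef_pos: [0.4906, -0.1273, 0.0413]
eef_rot: [3.139, -0.002, 0.428]
wrist_force: [-24.2, 4.9, 70.7]
gripper_width: 0.0548
```

```bash

python3 - <<'E'
from h import *
np.set_printoptions(precision=4,suppress=True)
s=capture("side");t=capture("top");print(arm.state())
up(s,(285,165),"s7"); up(t,(372,226),"t7")
E
```

```text
{'time': 7.9, 'qpos': array([ 0.5106,  0.6807, -0.5056,  2.0236,  0.5924,  0.5808,  0.0207]), 'qvel': array([ 0.0002,  0.0026, -0.0001, -0.0004, -0.001 ,  0.0003,  0.0006]), 'effort': array([ -0.8672, -57.9586,  -3.7133, -22.2894,   2.4588,  -6.2679,
         0.1974]), 'eef_pos': array([ 0.4906, -0.1272,  0.0413]), 'eef_rot': array([ 3.1387, -0.0016,  0.428 ]), 'wrist_force': array([-23.7925,   3.8558,  70.4131]), 'torque': array([ 0.8541,  4.9432, -0.2205]), 'gripper_width': 0.0548074519151571}
```

View pics/s7.png

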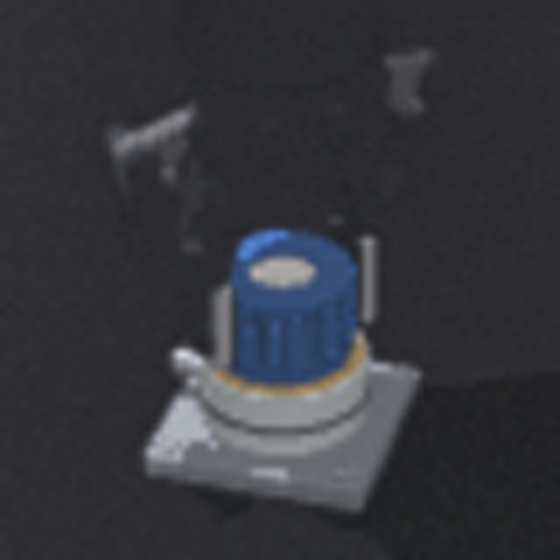

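>>> {"api": "play_rows", "payload": {
  "steps": [
    [[-1, 0, 0, -0.08, 0, 0, 0], [-1, 0, 0, -0.08, 0, 0, 0], [-1, 0, 0, -0.08, 0, 0, 0], [-1, 0, 0, -0.08, 0, 0, 0]]
  ]
}}

```text
time: 8.4
eef_pos: [0.4906, -0.1273, 0.0416]
eef_rot: [3.138, -0.001, 0.428]
wrist_force: [-13.2, 2.7, 32.0]
gripper_width: 0.0551
```

```bash

python3 - <<'E'
from h import *
np.set_printoptions(precision=4,suppress=True)
s=capture("side");S=arm.state();print(S["time"],S["eef_pos"],S["eef_rot"],S["wrist_force"],S["gripper_width"])
im=s["img"]
k=cv2.inRange(cv2.cvtColor(im,cv2.COLOR_RGB2HSV),(100,110,30),(130,255,255))
c0=proj(s,[.491,-.127,.058]).astype(int); m=np.zeros_like(k); sl=(slice(c0[1]-18,c0[1]+18),slice(c0[0]-14,c0[0]+14)); m[sl]=k[sl]
mk=cv2.fillConvexPoly(np.zeros_like(k),cv2.convexHull(cv2.findNonZero(m)),255)
# reference: start picture, same method
r=cv2.imread("pics/side0.png")[:,:,::-1].copy(); k0=cv2.inRange(cv2.cvtColor(r,cv2.COLOR_RGB2HSV),(100,110,30),(130,255,255))
for n,kk in (("start",k0),("now",k)):
    cols=kk[140:205,278:293]; ys=[np.nonzero(cols[:,i])[0][[0,-1]]+140 for i in range(15)]; print(n,np.mean(ys,0))
for z in (.0865,.0765,.0505,.0405): print(z,proj(s,[.491,-.127,z]), proj(s,[.491,-.127+.028,z]),proj(s,[.491,-.127-.028,z]))
for q in ["collar_a","membrane"]:
    for d in boxes_of(s,q): print(q,round(d["conf"],2),w(s,d["location"]))
E
```

```text
8.45 [ 0.4906 -0.1272  0.0416] [ 3.1377 -0.0014  0.428 ] [-12.5086   2.5711  31.8043] 0.05503307664692358
start [154.8667 174.7333]
now [158.4667 177.9333]
0.0865 [285.16   159.5027] [286.2795 165.1317] [284.0867 154.106 ]
0.0765 [285.1877 162.7708] [286.301  168.4355] [284.1201 157.3387]
0.0505 [285.2582 171.0884] [286.3556 176.84  ] [284.2051 165.5694]
0.0405 [285.2847 174.2203] [286.3762 180.0031] [284.2372 168.6699]
collar_a 0.81 [0.5927 0.1584 0.0279]
collar_a 0.77 [0.4793 0.1881 0.0867]
collar_a 0.71 [0.4887 0.0697 0.0342]
collar_a 0.63 [0.3541 0.1645 0.0292]
collar_a 0.63 [ 0.4907 -0.0973  0.0133]
collar_a 0.61 [ 0.4866 -0.1053  0.0687]
```

```bash
python3 -c "
from h import *
print(arm.job_done()); S=arm.state(); print(S['time'],S['eef_pos'],S['wrist_force'],S['gripper_width'])"
```

```text
the job is handed in; nothing more can be done
None
the job is handed in; nothing more can be done
```

I pressed the loaded collar (cell b, on the robot's right) home and handed the job in at about 8.5 s, still gripping it and pushing it down. The hand-in reports no verdict, and it also blocked my final state read.

- **Which cell:** the top view showed the white membrane only through cell b's window; cell a's window was dark.
- **Turning and dropping:** I gripped the collar at 60 N and turned it about 40° counter-clockwise under a light downward push. The keyways then dropped over the pins with almost no resistance.
- **Home check:** the tool went down about 10 mm in all, then met a hard stop. The side view showed the collar 3.2–3.6 pixels lower, where a full 10 mm drop would be about 3.2.
- **Holding force:** the push peaked at 70 N at the stop, so I eased it to a steady 32 N or so (12 N sideways). The opening was 55 mm on the collar.
- **Other things:** the network still found cell a's collar at its starting height and within a few mm of its starting place, and the three green rings in theirs. I took no new reading of the bottle or timer; the arm stayed away from both.

The ring's travel and the fingers' contact force can't be read directly, so I judged them from the stop, the steady push and the grip opening. The early position estimates for the collar disagreed by up to about 8 mm in y. I used the values the two cameras agreed on, and the grip closed with almost no sideways force.

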